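Square up the inked printing blocks and ready the print table

ROBOT

A 6-joint arm with a two-finger parallel gripper is mounted at the origin on the work surface. World frame = base frame: x ahead of the robot, y to its left, z up, the work surface at z = 0. Lengths are in mm, angles in rad, forces in N, time in s.
With the tool pointing down it reaches from about 350 to 950 mm from the base axis. Payload 17.4 kg.
Tool frame: the origin (TCP) lies midway between the tips of the shut fingers; the grasp point (between the pads) lies arm.hold_point_z behind it (arm.hold_point_z is the distance from the TCP to the grasp point, in mm); x points along the fingers, z is the direction in which the jaws open and shut, and the axes are right-handed (so a half turn about x gives the same grasp; the last joint's range is limited). The gripper opens to 93 mm and grips with 3 to 60 N. Pads are 15 mm wide; open, the fingers measure 128 mm over their backs; the gripper's body (75 mm by 188 mm) begins 65 mm behind the grasp point.
Start: joints at [-1.349, 0.116, 1.442, -0, 1.584, -0.038], TCP at [173.389, -652.356, 218.646] pointing down, gripper open.
Joint ranges: [-2.83, 2.83], [-0.83, 2.19], [0.07, 2.5], [-1.14, 4.28], [0.01, 3], [-2.97, 2.97]. Speed limits (rad/s): [1.89, 1.89, 2.22, 3.14, 3.14, 3.14].

INTERFACE

Orientations are given as a unit quaternion [w, x, y, z].
In Python, from plant import arm gives the robot as it stands. Calls block until the motion is done:
- arm.reach(position, orientation): joint-space move of the TCP to a pose.
- arm.movel(position, rotation=None, rate=150, f_stop=None): straight line of the TCP; rotation=None keeps the orientation; rate is the mean speed in mm/s. With f_stop (N) it stops when the force on the tool has changed by that much, and returns True; else False.
- arm.movej(angles): joint-space move.
- arm.command_gripper(opening, grip_force=None): opening from 0.0 (shut) to 1.0 (fully open); grip_force is the grip in N (None keeps the last); returns when the fingers have stopped.
- arm.sleep(seconds).
- arm.solve_ik(position, orientation): joint angles nearest the present ones, or None.
- arm.grab_frame(name): name is "scene" or "top"; returns (picture, depth): 480x640x3 uint8, blue, green, red; 480x640 float32, mm along the optical axis (not along the pixel's ray), 0 where there is no reading.
- arm.calibration(name): a dict with "camera_matrix" (3x3 intrinsics, pixels), "cam_to_world" (4x4, takes a point from camera to world coordinates). Camera axes: x right, y down, z forward; pixel columns grow to the right and rows downward; lengths in mm; the calibration is good to about 2 mm. A picture is of the moment at which its call begins. calibration takes no time and is no camera call.
A pose or a line that the arm cannot do raises arm.MotionError and nothing moves.
- arm.job_done(): hands the job in, once; it reports no verdict.
Readings, each from a call of its own:
- arm.get_time_s(): time.
- arm.get_joint_positions(): joint angles.
- arm.get_joint_vel(): joint speeds.
- arm.get_effort(): joint torques, N m.
- arm.get_tool_pos(): TCP position.
- arm.get_ee_rot(): TCP orientation.
- arm.get_force(): force on the tool from outside, world axes, zero at the start.
- arm.get_wrist_torque(): the same for the moment, N m.
- arm.get_finger_gap(): opening from 0.0 (shut) to 1.0 (fully open).
Only numpy, scipy, OpenCV 4.12 (cv2) and the standard library are available. Lean on these libraries where they do the work, as an engineer would, in place of code of your own. Each camera call takes 0.05 s, during which the arm holds its last target.

TASK

Get the printing table ready: the blocks are freshly inked, so never touch them with the gripper but nudge each one with the wooden pusher until it touches both bars of the metal cross in the corner where it lies, flat and square, and stand the pusher back upright in the middle of its cork mat. Lower the roller gently into its stand so that both axle ends rest at the bottom of their slots. When all that is done, ring the bell by pressing its plunger fully down and letting go; leave the plant pot, the bowl and the ink bottle alone.

Things in the scene. Friction and masses are not known exactly. Their poses are not given: they have to be found in the camera images.
- jig: fixed register board, a 270 x 270 mm plywood bed 10 mm thick; origin at the centre of its underside, x and y along its edges, z up. Across its middle stands an aluminium cross: one bar along its x axis and one along its y axis, each 250 mm long and 10 mm wide (faces 5 mm from the centre line), rising 12 mm above the bed. They make four square inner corners, open outwards, each for one block
- block_blue_center (a point): centre (half-way up) of the blue printing block: a 64 x 64 x 12 mm square wooden plate, 90 g, with a wet inked blue top showing a small flower; z up, x and y along its edges. It lies on the board inside one of the four corners, askew, with a gap to both bars. May be absent
- block_green_center (a point): centre (half-way up) of the green printing block: a 64 x 64 x 12 mm square wooden plate, 90 g, with a wet inked green top showing a small flower; z up, x and y along its edges. It lies on the board inside one of the four corners, askew, with a gap to both bars. May be absent
- block_yellow_center (a point): centre (half-way up) of the yellow printing block: a 64 x 64 x 12 mm square wooden plate, 90 g, with a wet inked yellow top showing a small flower; z up, x and y along its edges. It lies on the board inside one of the four corners, askew, with a gap to both bars. May be absent
- block_purple_center (a point): centre (half-way up) of the purple printing block: a 64 x 64 x 12 mm square wooden plate, 90 g, with a wet inked purple top showing a small flower; z up, x and y along its edges. It lies on the board inside one of the four corners, askew, with a gap to both bars. May be absent
- pusher_center (a point): centre (half-way up) of the wooden pusher, an upright tool 110 mm tall, 120 g: a 30 x 30 mm square foot 24 mm high at the bottom (its flat sides do the pushing) with a 22 x 22 mm square post above it for gripping, sides parallel to the foot's; z up along the post, x and y along its sides. It stands upright on the cork mat
- mat: fixed cork mat 90 x 90 mm, 4 mm thick, the pusher's home; origin at the centre of its underside
- roller_center (a point): centre of the roller on its axis: a black rubber drum 44 mm in diameter and 90 mm long on a steel axle 10 mm in diameter and 170 mm long (sticking out 40 mm at each end), about 350 g; x along the axle. The drum may be gripped. It lies with its axis level on a white tray, axis 30 mm above the table, kept from rolling by four 8 mm high chocks beside the drum, 36 mm either way from the drum's middle
- roller_end_a (a point): centre of one end face of the roller's axle, on its axis
- roller_end_b (a point): centre of the other end face of the roller's axle, on its axis
- tray: fixed white tray, 190 x 100 mm plate 8 mm thick, on which the roller lies at the start; origin at the centre of its underside, x along the roller's axis
- slot_floor (a point): on the fixed wooden roller stand, the point midway between its two slots at the height of their floors (50 mm above the table); x runs from slot to slot, z up. Two upright cheeks 12 mm thick stand 65 mm either way along x; each has a slot open at the top, 14 mm wide in y, 20 mm deep with straight sides and rounded lips 8 mm higher. The axle lies in both slots along x, its axis then 5 mm above this point, the drum midway between the cheeks
- bell_top (a point): centre of the top face of the brass plunger head (24 mm in diameter) of a steel desk bell 86 mm in diameter, fixed; the head's top is about 66 mm above the table when up
- bell_plunger (a joint): how far the bell's plunger is pressed: 0 up, 0.008 m at its stop; a spring lifts it, about 1.2 N at the top and 4.4 N at the stop
- heather_pot: terracotta pot with heather, 98 mm wide, bystander to be left alone; origin at the centre of its underside
- steel_bowl: steel bowl 110 mm wide, 55 mm high, bystander to be left alone; origin at the centre of its underside
- ink_bottle: blue ink bottle 48 mm wide, 110 mm high, bystander to be left alone; origin at the centre of its underside
There are look-alikes about, which are no part of the job. Leave any purple or turquoise look-alike of the part that bears bell_top alone. What is shaped like the part that bears block_yellow_center but white is not meant.

How it is judged:
By the outcome, as a careful person would: the job done as asked, in the order asked, and still so for the second after the job is handed in, with the robot touching nothing.
Of block_blue, block_green, block_yellow, block_purple only 3 to 4 are there at a start; the rules pass over those that are not, and their reading is None.
At some moment in a run one of block_blue, block_green, block_yellow, block_purple may be knocked a few centimetres aside while the robot is not near it.
It also fails if it takes over 210 s, if anything falls off the work surface, if the arm or the gripper's body presses on something with over 40 N, if the wrist force passes 120 N, or if a joint passes its speed limit or range.

## Working session

There is one attempt and no reset: what is moved stays moved. The work goes in short steps, each a Python script; the robot and the scene stay as the last script left them, time stands still between calls to the robot, and variables do not carry over. Pictures are saved under pics/ and viewed, and the job is handed in when it is done.

```bash
ls; mkdir -p pics; python3 - <<'E'
from plant import arm
import cv2,numpy as np
for n in("scene","top"):
    p,d=arm.grab_frame(n); cv2.imwrite(f"pics/{n}0.png",p); np.savez(f"{n}0.npz",p=p,d=d)
    c=arm.calibration(n); print(n,c["camera_matrix"],c["cam_to_world"])
print(arm.get_time_s(),arm.hold_point_z,arm.get_ee_rot(),arm.get_force(),arm.get_finger_gap())
E
```

```text
pics
scene [[523.98467346   0.         314.03503424]
 [  0.         523.98467346 240.57197428]
 [  0.           0.           1.        ]] [[ 1.16799000e-02  6.65376336e-01 -7.46416714e-01  1.35677294e+03]
 [ 9.99709196e-01  7.97933363e-03  2.27564079e-02  3.61099754e+01]
 [ 2.10974833e-02 -7.46465446e-01 -6.65089644e-01  8.33058293e+02]
 [ 0.00000000e+00  0.00000000e+00  0.00000000e+00  1.00000000e+00]]
top [[439.54313705   0.         321.40916228]
 [  0.         439.54313705 238.12882248]
 [  0.           0.           1.        ]] [[ 1.89665545e-03 -9.96191884e-01  8.71672746e-02  4.03970045e+02]
 [-9.99989024e-01 -2.26287228e-03 -4.10269062e-03  5.85154609e+01]
 [ 4.28431550e-03 -8.71585365e-02 -9.96185241e-01  1.02701529e+03]
 [ 0.00000000e+00  0.00000000e+00  0.00000000e+00  1.00000000e+00]]
0.1 18.8 [ 0.56028526  0.43123325  0.560835   -0.43079278] [-0.3968227   1.42577929 -0.47173985] 0.9964402055374306
```

View pics/top0.png

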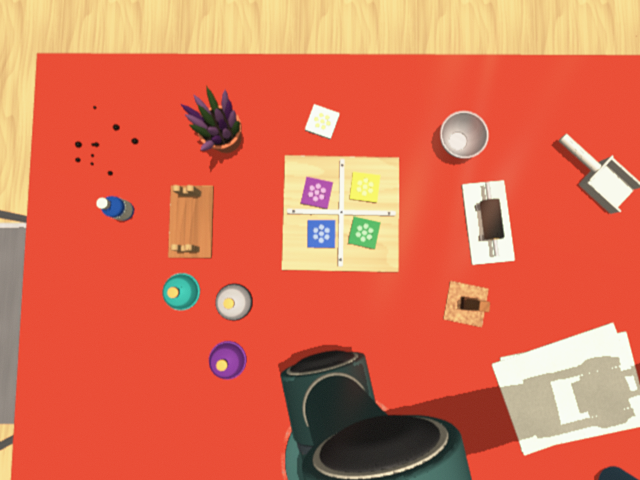

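View pics/scene0.png

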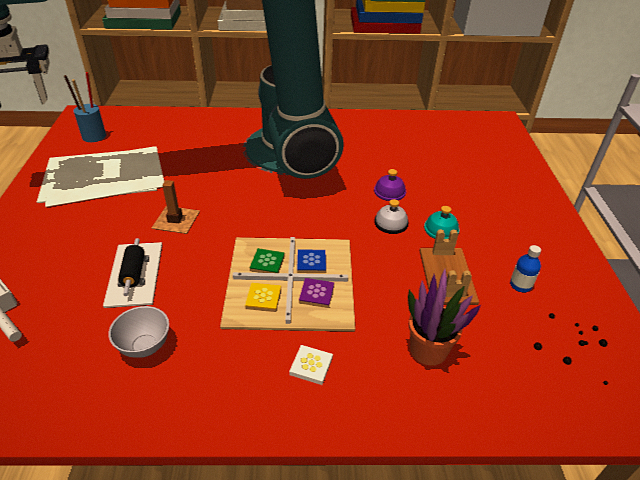

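The three bell look-alikes in the top view are steel (234,301), turquoise (181,292) and purple (228,360); the steel one is the one meant. The yellow-flower blocks are the yellow one on the board (365,187) and a white decoy off the board (322,121), so I choose the yellow. The other targets are unique: purple (317,192), blue (321,234), green (364,233), pusher (470,303), roller (489,219) and stand (190,221). Next I'll check these in close crops.

```bash
cat > h.py <<'E'
import numpy as np,cv2
from plant import arm
CAL={n:arm.calibration(n) for n in("scene","top")}
def ray(n,uv,z):
    c=CAL[n];K=c["camera_matrix"];T=c["cam_to_world"]
    uv=np.atleast_2d(np.array(uv,float)); d=np.c_[(uv[:,0]-K[0,2])/K[0,0],(uv[:,1]-K[1,2])/K[1,1],np.ones(len(uv))]@T[:3,:3].T
    o=T[:3,3]; return o+d*((z-o[2])/d[:,2])[:,None]
def proj(n,p):
    c=CAL[n];K=c["camera_matrix"];T=c["cam_to_world"]
    q=(np.atleast_2d(p)-T[:3,3])@T[:3,:3]; return np.c_[q[:,0]/q[:,2]*K[0,0]+K[0,2],q[:,1]/q[:,2]*K[1,1]+K[1,2]]
E
python3 - <<'E'
import numpy as np,cv2
t=np.load("top0.npz")["p"]; s=np.load("scene0.npz")["p"]
def c(im,x,y,w,h,k): return cv2.resize(im[y:y+h,x:x+w],None,fx=k,fy=k,interpolation=cv2.INTER_CUBIC)
a=np.hstack([c(t,275,145,130,130,3),c(t,435,170,130,130,3)])
b=np.hstack([c(t,155,175,130,130,3),c(t,200,270,65,65,6)])
cv2.imwrite("pics/cropA.png",a);cv2.imwrite("pics/cropB.png",b)
cv2.imwrite("pics/cropC.png",np.hstack([c(s,90,170,130,150,3),c(s,370,190,110,150,3)]))
E
```

```text
(no output)
```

View pics/cropA.png

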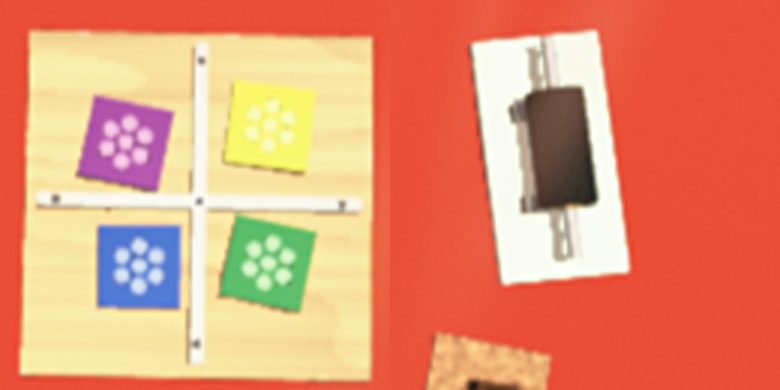

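View pics/cropB.png

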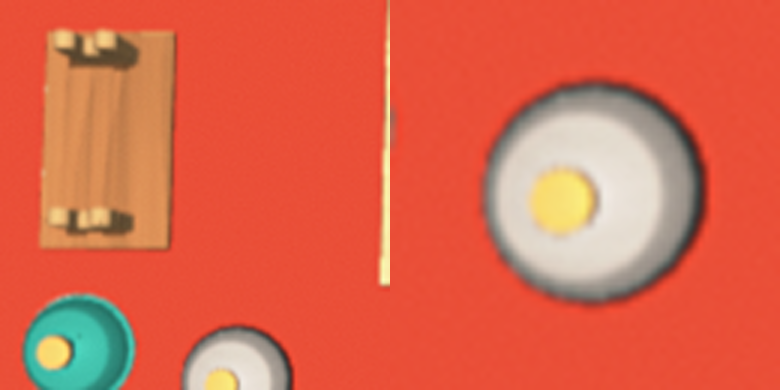

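View pics/cropC.png

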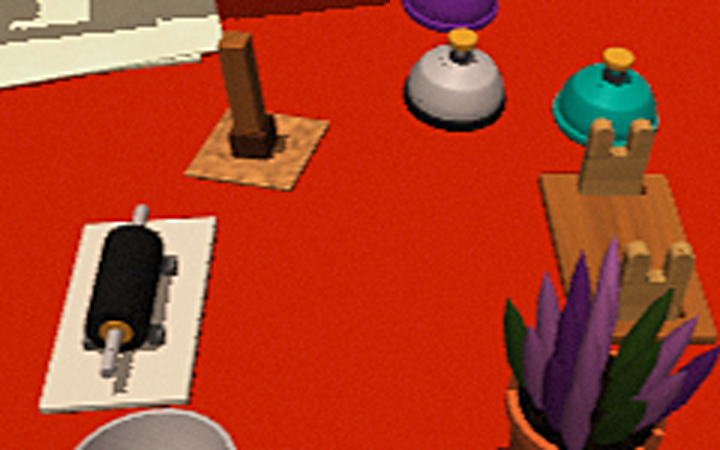

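The crops confirm the choices: steel bell with its brass head, four coloured blocks on the board, and the roller, tray, mat and stand all clear. Now I'll measure.

```bash
cat >> h.py <<'E'
HS={"blue":((100,90,80),(125,255,255)),"green":((50,80,60),(85,255,255)),"yellow":((25,110,120),(35,255,255)),"purple":((140,60,60),(165,255,255))}
def cnt(mask,box=None):
    m=mask.copy()
    if box is not None:
        k=np.zeros_like(m);x,y,w,h=box;k[y:y+h,x:x+w]=255;m&=k
    cs,_=cv2.findContours(m,cv2.RETR_EXTERNAL,cv2.CHAIN_APPROX_NONE)
    return max(cs,key=cv2.contourArea)
def jigbox(n):
    return (275,145,130,130) if n=="top" else (215,232,145,102)
def rectz(n,c,z,hull=True):
    w=ray(n,c.reshape(-1,2),z)[:,:2].astype(np.float32)
    (cx,cy),(a,b),ang=cv2.minAreaRect(w)
    ang=(ang+45)%90-45
    return np.array([cx,cy,a,b,ang])
def blocks(pic,n,z=22):
    hsv=cv2.cvtColor(pic,cv2.COLOR_BGR2HSV);o={}
    for k,(lo,hi) in HS.items():
        m=cv2.morphologyEx(cv2.inRange(hsv,lo,hi),cv2.MORPH_CLOSE,np.ones((9,9)))
        m=cv2.morphologyEx(m,cv2.MORPH_OPEN,np.ones((5,5)))
        try:o[k]=rectz(n,cnt(m,jigbox(n)),z)
        except ValueError:o[k]=None
    return o
E
python3 - <<'E'
from h import *
np.set_printoptions(precision=1,suppress=True)
P={n:np.load(n+"0.npz")["p"] for n in("scene","top")}
for n in P:
    print(n,blocks(P[n],n))
    hsv=cv2.cvtColor(P[n],cv2.COLOR_BGR2HSV)
    red=cv2.inRange(hsv,(0,150,60),(6,255,255))|cv2.inRange(hsv,(174,150,60),(180,255,255))
    nr=255-red
    B=dict(jig=((275,145,130,130),10),tray=((455,170,70,100),8),mat=((435,275,62,58),4),bell=((205,275,55,50),5),stand=((162,178,60,90),10)) if n=="top" else dict(jig=((215,232,145,102),10),tray=((98,238,70,70),8),mat=((148,195,55,42),4))
    for k,(b,z) in B.items():
        c=cnt(nr,b); print(k,rectz(n,c,z),cv2.boundingRect(c))
E
```

```text
scene {'blue': array([509.6,  56.6,  61.4,  63.1,   0.5]), 'green': array([512.1, -41.7,  63.5,  65.2, -12.4]), 'yellow': array([614.8, -43.3,  34. ,  31.3,   4.1]), 'purple': array([604.4,  66.9,  64.3,  66.4, -10.4])}
jig [560.5  10.3 270.6 279.4  -1.1] (220, 237, 136, 95)
tray [ 535.2 -329.3  220.9  107.9    5.5] (103, 238, 59, 70)
mat [ 327.1 -276.5  103.5  148.8   -2.4] (151, 195, 49, 39)
top {'blue': array([502.7,  55.3,  57.7,  59.9,   0.1]), 'green': array([505.5, -42.7,  62.2,  61.8, -12.5]), 'yellow': array([612.3, -45.3,  65.2,  64.9,  -7.1]), 'purple': array([598.4,  66.1,  61.5,  62.8, -11.9])}
jig [552.9   9.2 272.9 273.   -1. ] (281, 155, 119, 118)
tray [ 532.5 -334.4  193.9  104.1    5.6] (461, 180, 54, 86)
mat [ 342.  -283.8  102.2   92.4  -11.5] (443, 280, 47, 47)
bell [346.  257.   81.8  82.  -44.3] (215, 284, 37, 37)
stand [533.9 359.2 101.8 171.4  -0.2] (168, 184, 46, 74)
```

```bash
python3 - <<'E'
from h import *
np.set_printoptions(precision=4,suppress=True)
for n in("scene","top"):
    f=np.load(n+"0.npz");p,d=f["p"],f["d"];hsv=cv2.cvtColor(p,cv2.COLOR_BGR2HSV)
    red=cv2.erode(cv2.inRange(hsv,(0,180,100),(6,255,255))|cv2.inRange(hsv,(174,180,100),(180,255,255)),np.ones((7,7)))
    v,u=np.nonzero((red>0)&(d>0));K=CAL[n]["camera_matrix"];T=CAL[n]["cam_to_world"]
    z=d[v,u];X=np.c_[(u-K[0,2])/K[0,0]*z,(v-K[1,2])/K[1,1]*z,z]@T[:3,:3].T+T[:3,3]
    A=np.c_[X[:,:2]-[500,0],np.ones(len(X))];s,*_=np.linalg.lstsq(A,X[:,2],rcond=None)
    r=X[:,2]-A@s;print(n,len(X),s,r.std(),np.ptp(d[v,u]))
E
```

```text
scene 146450 [-0.0004  0.0004 -1.5175] 1.9016263394127302 909.35846
top 178610 [-0.0015 -0.0012  0.2954] 1.870663321324849 102.24109
```

```bash
cat >> h.py <<'E'
from scipy.spatial.transform import Rotation as R
def _fix(n,w,dt):
    T=CAL[n]["cam_to_world"].copy(); T[:3,:3]=R.from_rotvec(w).as_matrix()@T[:3,:3]; T[:3,3]+=dt; CAL[n]["cam_to_world"]=T
# levelled to the table plane seen in depth
_fix("top",[0.0012,-0.0015,0],[0,0,-0.3+0.0015*-96*-1*-1]); _fix("scene",[-0.0004,-0.0004,0],[0,0,1.5])
E
cat > m.py <<'E'
from h import *
np.set_printoptions(precision=4,suppress=True)
for n in("scene","top"):
    f=np.load(n+"0.npz");p,d=f["p"],f["d"];hsv=cv2.cvtColor(p,cv2.COLOR_BGR2HSV)
    red=cv2.erode(cv2.inRange(hsv,(0,180,100),(6,255,255))|cv2.inRange(hsv,(174,180,100),(180,255,255)),np.ones((7,7)))
    v,u=np.nonzero((red>0)&(d>0));K=CAL[n]["camera_matrix"];T=CAL[n]["cam_to_world"]
    z=d[v,u];X=np.c_[(u-K[0,2])/K[0,0]*z,(v-K[1,2])/K[1,1]*z,z]@T[:3,:3].T+T[:3,3]
    A=np.c_[X[:,:2]-[500,0],np.ones(len(X))];s,*_=np.linalg.lstsq(A,X[:,2],rcond=None)
    print(n,s)
np.set_printoptions(precision=1,suppress=True)
for n in("scene","top"): print(n,blocks(np.load(n+"0.npz")["p"],n))
E
python3 m.py
```

```text
scene [ 0.      0.     -0.3456]
top [ 0.     -0.     -0.0729]
scene {'blue': array([508.7,  56.3,  61.5,  63.2,   0.5]), 'green': array([511.2, -42.2,  63.6,  65.3, -12.4]), 'yellow': array([614. , -43.8,  34.1,  31.3,   4.1]), 'purple': array([603.6,  66.6,  64.4,  66.5, -10.4])}
top {'blue': array([504.1,  56.5,  57.7,  59.9,   0.1]), 'green': array([507. , -41.5,  62.1,  61.8, -12.5]), 'yellow': array([613.8, -44.1,  65.2,  64.9,  -7.1]), 'purple': array([599.9,  67.3,  61.5,  62.8, -11.9])}
```

```bash
cat >> h.py <<'E'
_fix("top",[0,0,0],[1.8,0.3,0]); _fix("scene",[0,0,0],[-2.1,-0.3,0.35])
E
python3 - <<'E'
from h import *
np.set_printoptions(precision=1,suppress=True)
t=np.load("top0.npz")["p"]; s=np.load("scene0.npz")["p"]
def c(im,x,y,w,h,k): return cv2.resize(im[y:y+h,x:x+w],None,fx=k,fy=k,interpolation=cv2.INTER_CUBIC)
cv2.imwrite("pics/d1.png",np.hstack([c(t,435,270,65,65,6),c(t,462,178,60,65,6)]))
cv2.imwrite("pics/d2.png",np.hstack([c(t,160,178,62,90,6),c(s,415,225,66,90,6)]))
cv2.imwrite("pics/d3.png",np.hstack([c(s,145,175,60,65,6),c(s,100,232,70,65,6)]))
# bell head yellow
for n,im,b in(("top",t,(215,280,40,40)),("scene",s,(380,195,30,20))):
    hsv=cv2.cvtColor(im,cv2.COLOR_BGR2HSV); m=cv2.inRange(hsv,(12,100,100),(32,255,255)); q=cnt(m,b);(x,y),r=cv2.minEnclosingCircle(q); print("bell",n,x,y,r,ray(n,(x,y),66))
# white bars top
hsv=cv2.cvtColor(t,cv2.COLOR_BGR2HSV); m=cv2.inRange(hsv,(0,0,170),(180,45,255))
q=np.argwhere(m[145:275,275:405])[:,::-1]+[275,145]; W=ray("top",q,22)[:,:2]
c0=np.array([556,10.]);
for it in range(4):
    D=W-c0; a=D[(abs(D[:,1])<12)&(abs(D[:,0])>12)&(abs(D[:,0])<130)]; b=D[(abs(D[:,0])<12)&(abs(D[:,1])>12)&(abs(D[:,1])<130)]
    pa=np.polyfit(a[:,0],a[:,1],1); pb=np.polyfit(b[:,1],b[:,0],1)
    y=pa[1];x=pb[1]; x,y=np.linalg.solve([[1,-pb[0]],[-pa[0],1]],[pb[1],pa[1]]); c0=c0+[x,y]
print("jig",c0,np.degrees(np.arctan(pa[0])),-np.degrees(np.arctan(pb[0])),len(a),len(b))
print(ray("top",(341.4,211.8),22),ray("scene",(290.5,276),22))
E
```

```text
bell top 228.2413787841797 303.03448486328125 5.175387859344482 [[349.8 257.4  66. ]]
bell scene 393.6363525390625 202.72727966308594 4.69317102432251 [[353.1 255.5  66. ]]
jig [556.7  10.9] -0.9526174501311242 -0.8799914640279269 415 445
[[556.3   9.9  22. ]] [[558.9  11.   22. ]]
```

View pics/d1.png

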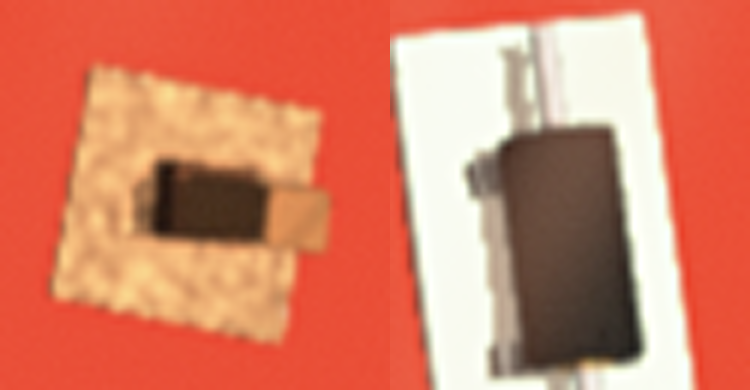

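View pics/d2.png

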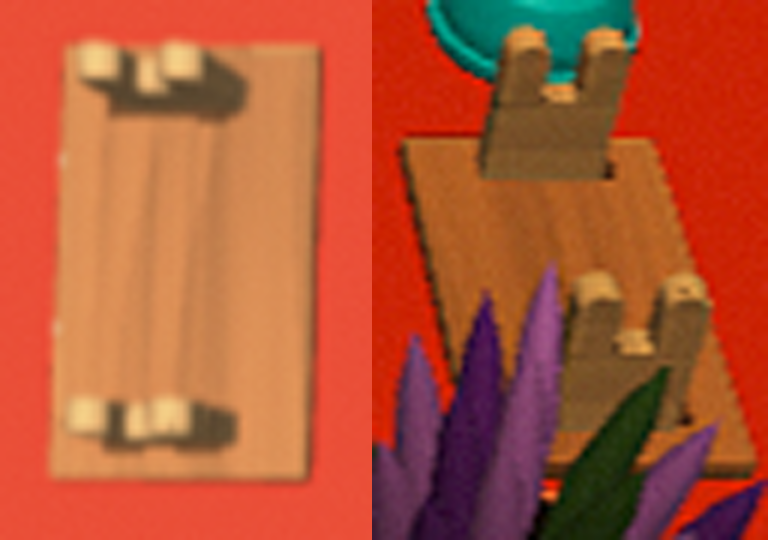

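View pics/d3.png

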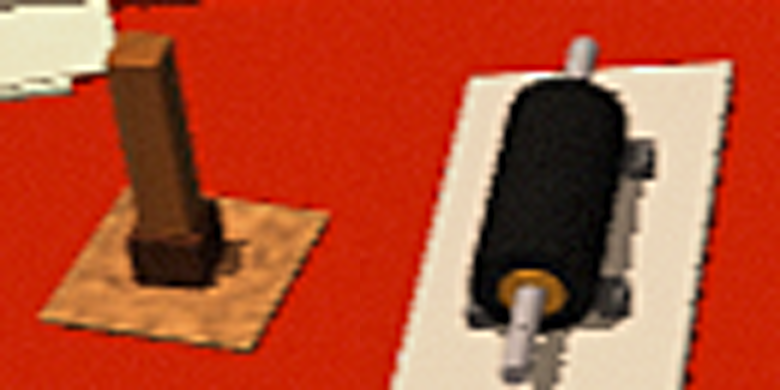

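```bash
python3 - <<'E'
from h import *
np.set_printoptions(precision=1,suppress=True)
def up(x0,y0,p,k=6): p=np.atleast_2d(p).astype(float); return (p+.5)/k-.5+[x0,y0]
t=up(435,270,[(299,218)]);print("push top",ray("top",t,114), ray("scene",up(145,175,(140,52)),114))
q=up(435,270,[(268,183),(330,190),(325,250),(265,243)]);W=ray("top",q,114)[:,:2];print(W, W.mean(0))
m=up(435,270,[(95,65),(322,110),(285,343),(52,297)]);W=ray("top",m,4)[:,:2];print("mat",W,W.mean(0))
m=up(145,175,[(130,190),(330,212),(253,352),(38,318)]);W=ray("scene",m,4)[:,:2];print("mat sc",W.mean(0))
print("foot scene bottom front edge",ray("scene",up(145,175,[(135,275),(208,285)]),4))
r=up(462-65,178,[(0,0)])
d=up(462,178,np.array([(505,138),(610,130),(640,350),(530,365)])-[390,0]);W=ray("top",d,30)[:,:2];print("drum",W,W.mean(0))
e=up(100,232,np.array([(581,45),(515,370)])-[390,0]);W=ray("scene",e,30)[:,:2];print("axle sc",W,W.mean(0),np.degrees(np.arctan2(*(W[1]-W[0])[::-1])))
tr=rectz("top",cnt(255-cv2.inRange(cv2.cvtColor(np.load("top0.npz")["p"],cv2.COLOR_BGR2HSV),(0,150,60),(6,255,255)),(455,170,70,100)),8);print("tray",tr)
a=up(160,178,[(98,60),(182,60),(88,417),(171,415)]);W=ray("top",a,78)[:,:2];print("cheeks",W,W.mean(0))
a=up(160,178,[(152,75),(137,422)]);print("slotfl",ray("top",a,50)[:,:2],ray("top",a,50).mean(0))
a=up(415,225,np.array([(528,40),(606,42),(597,288),(684,288)])-[372,0]);W=ray("scene",a,77)[:,:2];print("cheeks sc",W,W.mean(0))
a=up(415,225,np.array([(560,93),(634,342)])-[372,0]);W=ray("scene",a,50)[:,:2];print("slot sc",W,W.mean(0))
E
```

```text
push top [[ 347.6 -279.7  114. ]] [[ 349.2 -278.6  114. ]]
[[ 359.5 -269.4]
 [ 357.2 -290.6]
 [ 336.8 -288.3]
 [ 339.1 -267.7]] [ 348.2 -279. ]
mat [[ 399.  -243.4]
 [ 381.9 -330.6]
 [ 293.2 -313.6]
 [ 310.5 -224.7]] [ 346.2 -278.1]
mat sc [ 346.4 -277.3]
foot scene bottom front edge [[ 352.4 -298.1    4. ]
 [ 358.4 -267.1    4. ]]
drum [[ 581.8 -309.8]
 [ 585.  -350.2]
 [ 500.4 -358.7]
 [ 494.6 -316.7]] [ 540.5 -333.9]
axle sc [[ 451.8 -355.5]
 [ 619.2 -336.6]] [ 535.5 -346.1] 6.424174082686475
tray [ 535.7 -332.6  193.8  103.9    5.6]
cheeks [[600.5 374.4]
 [600.6 343.8]
 [470.1 373.9]
 [470.9 344.1]] [535.5 359.1]
slotfl [[600.6 363.3]
 [470.2 365. ]] [535.4 364.2  50. ]
cheeks sc [[470.2 344.8]
 [471.  373.8]
 [600.1 343.4]
 [599.9 373.4]] [535.3 358.9]
slot sc [[469.4 362. ]
 [599.6 361.8]] [534.5 361.9]
```

```bash
cat >> h.py <<'E'
def q_of(psi):  # tool down, jaws along heading psi (deg)
    a=np.radians(psi);X=np.array([0,0,-1.]);Z=np.array([np.cos(a),np.sin(a),0]);M=np.c_[X,np.cross(Z,X),Z]
    x,y,z,w=R.from_matrix(M).as_quat();return [w,x,y,z]
def psi_now():
    w,x,y,z=arm.get_ee_rot();Z=R.from_quat([x,y,z,w]).as_matrix()[:,2];return np.degrees(np.arctan2(Z[1],Z[0]))
JC=np.array([557.5,10.9]);JY=-0.93
def j2w(p):
    a=np.radians(JY);return JC+np.array([[np.cos(a),-np.sin(a)],[np.sin(a),np.cos(a)]])@np.array(p,float)
def w2j(p):
    a=np.radians(JY);return np.array([[np.cos(a),-np.sin(a)],[np.sin(a),np.cos(a)]]).T@(np.array(p,float)[:2]-JC)
def snap(tag):
    o={}
    for n in("scene","top"):
        p,d=arm.grab_frame(n);cv2.imwrite(f"pics/{tag}_{n}.png",p);o[n]=p
    return o
E
python3 - <<'E'
from h import *
print(psi_now(),arm.get_force())
for P,L in(((348,-279,200),(-9,81,171,-99)),((348,-279,32),(-9,81,171,-99)),((537,-334,14),(96,-84)),((535.4,359,36),(90,-90)),((351,256.5,60),(0,90,-90,180,45)),((680,50,40),(89,-1,-91)),((430,-40,40),(89,-1,-91))):
    for a in L: 
        j=arm.solve_ik(list(P),q_of(a));print(P,a,None if j is None else np.round(j,2))
E
```

```text
-75.11315238218978 [-0.3968227   1.42577929 -0.47173985]
(348, -279, 200) -9 [-0.73 -0.4   1.93 -0.    1.61 -0.58]
(348, -279, 200) 81 [-0.73 -0.4   1.93 -0.    1.61 -2.15]
(348, -279, 200) 171 [-0.73 -0.4   1.93  0.    1.61  2.57]
(348, -279, 200) -99 [-0.73 -0.4   1.93 -0.    1.61  0.99]
(348, -279, 32) -9 [-0.73 -0.29  2.13 -0.    1.3  -0.58]
(348, -279, 32) 81 [-0.73 -0.29  2.13 -0.    1.3  -2.15]
(348, -279, 32) 171 [-0.73 -0.29  2.13  0.    1.3   2.57]
(348, -279, 32) -99 [-0.73 -0.29  2.13 -0.    1.3   0.99]
(537, -334, 14) 96 [-0.6   0.15  1.74 -0.    1.25 -2.27]
(537, -334, 14) -84 [-0.6   0.15  1.74 -0.    1.25  0.87]
(535.4, 359, 36) 90 [ 0.55  0.16  1.7  -0.    1.28 -1.02]
(535.4, 359, 36) -90 [ 0.55  0.16  1.7  -0.    1.28  2.12]
(351, 256.5, 60) 0 [ 0.57 -0.35  2.13 -0.    1.36  0.57]
(351, 256.5, 60) 90 [ 0.57 -0.35  2.13 -0.    1.36 -1.  ]
(351, 256.5, 60) -90 [ 0.57 -0.35  2.13 -0.    1.36  2.14]
(351, 256.5, 60) 180 [ 0.57 -0.35  2.13 -0.    1.36 -2.57]
(351, 256.5, 60) 45 [ 0.57 -0.35  2.13 -0.    1.36 -0.21]
(680, 50, 40) 89 [ 0.04  0.23  1.61 -0.    1.3  -1.52]
(680, 50, 40) -1 [ 0.04  0.23  1.61 -0.    1.3   0.05]
(680, 50, 40) -91 [ 0.04  0.23  1.61 -0.    1.3   1.62]
(430, -40, 40) 89 [-0.15 -0.33  2.15 -0.    1.33 -1.71]
(430, -40, 40) -1 [-0.15 -0.33  2.15 -0.    1.33 -0.13]
(430, -40, 40) -91 [-0.15 -0.33  2.15 -0.    1.33  1.44]
```

```bash
python3 - <<'E'
from h import *
arm.reach([348,-279,200],q_of(-9))
arm.movel([348,-279,33],rate=120)
print(arm.get_force(),arm.get_tool_pos())
arm.command_gripper(0.15,grip_force=50)
print("gap",arm.get_finger_gap()*93,arm.get_force(),arm.get_tool_pos(),psi_now(),arm.get_time_s())
arm.movel([348,-279,90],rate=80)
print(arm.get_finger_gap()*93,arm.get_force(),arm.get_time_s())
snap("g1")
E
```

```text
[-0.06608209  1.44750531  0.32108781] [ 348.28799291 -279.25963438   33.64308888]
gap 21.91544815757195 [-0.9072753   1.19163872  0.61681751] [ 347.97804862 -278.98347265   32.97865038] -9.002570966043846 4.2667
21.96265150285373 [ 0.42689452 -0.27956048 -1.04894618] 5.1333
```

View pics/g1_scene.png

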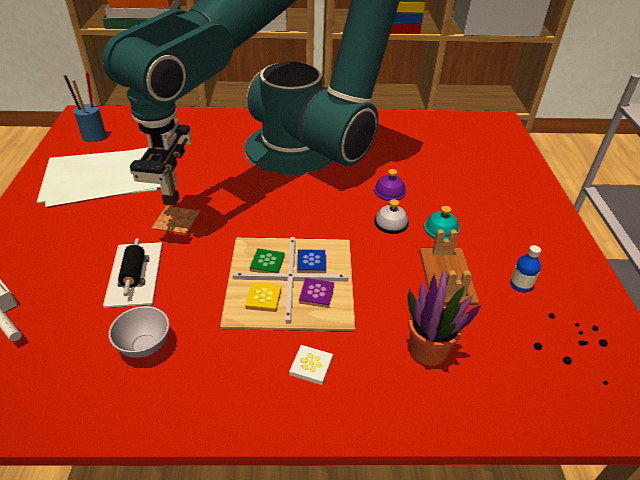

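Scene view: the pusher is held upright above its mat (172,195). I'll push green first.

```bash
cat >> h.py <<'E'
SG={"blue":(-1,1),"green":(-1,-1),"yellow":(1,-1),"purple":(1,1)}
ZP=41.5; ZT=72
def go(pj,z,rate=150): arm.movel([*j2w(pj),z],q_of(JY),rate=rate)
def push(ax,s,lat,start,f=4.0,rate=30,back=14):
    """push along jig axis ax towards the bar from side s; lat = other coordinate; start = |coord| of pusher centre. TCP already at travel height"""
    p=[0,0];p[ax]=s*start;p[1-ax]=lat
    go(p,ZT);go(p,ZP,100)
    p[ax]=s*70; hit=arm.movel([*j2w(p),ZP],rate=rate,f_stop=f)
    t=arm.get_tool_pos();fo=arm.get_force();e=w2j(t)
    b=e.copy();b[ax]+=s*back;go(b,ZP,80);go(b,ZT,150)
    return hit,np.round(e,1),np.round(fo,1)
E
python3 - <<'E'
from h import *
np.set_printoptions(precision=1,suppress=True)
t=blocks(cv2.imread("pics/g1_top.png"),"top");s=blocks(cv2.imread("pics/g1_scene.png"),"scene")
for k in t: print(k,t[k],s[k],w2j((t[k][:2]+s[k][:2])/2))
c=w2j((t["green"][:2]+s["green"][:2])/2)
go(c+[-65,0],110)
print(push(0,-1,c[1],abs(c[0])+65),arm.get_time_s())
E
```

```text
blue [505.9  56.8  57.7  59.9   0.1] [506.3  56.1  61.5  63.2   0.5] [-52.1  44.7]
green [508.9 -41.3  61.8  61.5 -12.5] [508.7 -42.5  63.5  65.3 -12.4] [-47.9 -53.6]
yellow [615.5 -43.6  65.   64.6  -7.1] [620.2 -46.8  50.9  37.2   2.8] [ 61.2 -55.1]
purple [601.6  67.6  61.5  63.  -11.3] [601.5  66.2  64.3  66.4 -11.4] [43.1 56.7]
(True, array([-92.6, -53.7]), array([-1. ,  0. , -0.7])) 9.4167
```

```bash
python3 - <<'E'
from h import *
np.set_printoptions(precision=1,suppress=True)
o=snap("p1")
a=cv2.resize(o["top"][145:275,275:405],None,fx=3,fy=3,interpolation=cv2.INTER_CUBIC)
b=cv2.resize(o["scene"][175:335,215:360],None,fx=2.7,fy=2.7,interpolation=cv2.INTER_CUBIC)
h=min(len(a),len(b));cv2.imwrite("pics/p1c.png",np.hstack([a[:h],b[:h]]))
for n in o: print(blocks(o[n],n)["green"])
E
```

```text
[513.1 -42.2  62.   64.2  -8.3]
[485.  -34.7  84.2 157.1  -8.2]
```

View pics/p1c.png

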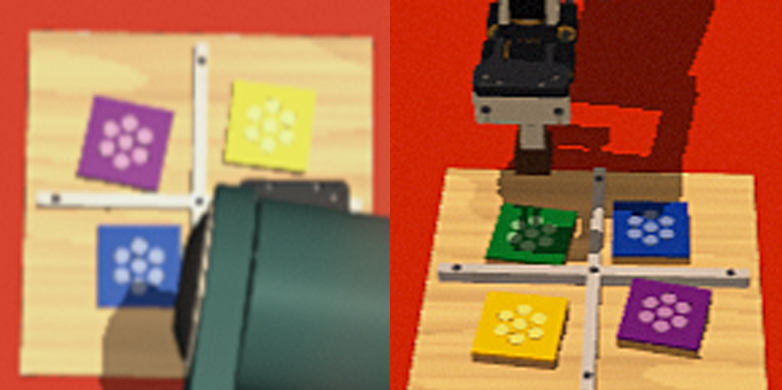

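```bash
python3 - <<'E'
from h import *
print(push(0,-1,-52,105,f=8),arm.get_time_s())
print(push(1,-1,-38,115,f=8),arm.get_time_s())
print(push(0,-1,-38,100,f=8),arm.get_time_s())
print(push(1,-1,-38,100,f=8),arm.get_time_s())
go([-130,-60],110)
o=snap("p2")
a=cv2.resize(o["top"][145:275,275:405],None,fx=3,fy=3,interpolation=cv2.INTER_CUBIC)
b=cv2.resize(o["scene"][175:335,215:360],None,fx=2.7,fy=2.7,interpolation=cv2.INTER_CUBIC)
h=min(len(a),len(b));cv2.imwrite("pics/p2c.png",np.hstack([a[:h],b[:h]]))
E
```

```text
(True, array([-91.1, -52.2]), array([-0.5, -0.5, -1.3])) 11.5167
(True, array([-38.2, -82.8]), array([-0. , -3.4,  1.1])) 14.4417
(True, array([-85.7, -37.9]), array([ 0.2, -0.3, -1.1])) 16.875
(True, array([-38.1, -82.2]), array([ 1.2, -3. , -0. ])) 19.3917
```

View pics/p2c.png

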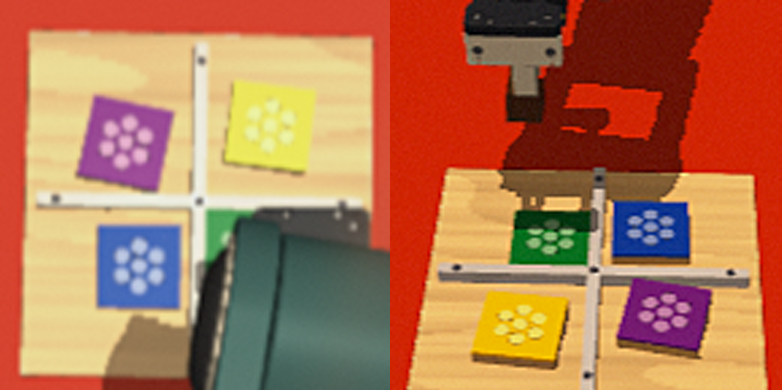

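```bash
python3 - <<'E'
from h import *
np.set_printoptions(precision=1,suppress=True)
go([-100,-38],ZT);go([-100,-38],ZP);
print(arm.movel([*j2w([-90,-38]),ZP],rate=40),arm.get_force())
f0=arm.get_force()
for x in np.arange(-88,-79,1.0):
    h=arm.movel([*j2w([x,-38]),ZP],rate=15,f_stop=10)
    arm.sleep(0.05);print(x,h,w2j(arm.get_tool_pos()),arm.get_force()-f0)
    if np.abs(arm.get_force()-f0).max()>6: break
e=w2j(arm.get_tool_pos());go(e-[14,0],ZP);go(e-[14,0],ZT);print(arm.get_time_s())
E
```

```text
False [ 0.5  0.6 -1.1]
-88.0 False [-88. -38.] [-0.1 -0.9 -0.3]
-87.0 False [-87. -38.] [-1.  -0.9  0.1]
-86.0 False [-86. -38.] [-0.8 -1.2 -0.2]
-85.0 False [-85.5 -38. ] [-5.1 -0.2  2.4]
-84.0 False [-85.4 -38. ] [-14.6  -0.3   9.7]
23.7417
```

```bash
cat >> h.py <<'E'
def seat(c,s,log=True):
    c=np.array(c)
    L=[(0,s[0],c[1],abs(c[0])+66),(1,s[1],s[0]*38,abs(c[1])+66),(0,s[0],s[1]*37,103),(1,s[1],s[0]*38,100),(0,s[0],s[1]*37,100)]
    for i,(ax,sg,lat,st) in enumerate(L):
        r=push(ax,sg,lat,st,f=12 if i<2 else 9,rate=30 if i<2 else 20)
        if log: print("xy"[ax],*r,round(arm.get_time_s(),1))
E
python3 - <<'E'
from h import *
go([-115,0],ZT)
seat((-52.1,44.7),(-1,1))
go([-130,60],110)
E
```

```text
x True [-85.4  44.7] [ 0.3 -0.5 -0.4] 26.8
y True [-38.1  85. ] [0.7 3.5 1.2] 29.6
x True [-85.5  37. ] [ 0.8 -0.6 -0.9] 32.4
y True [-38.1  84.9] [1.4 4.  1.2] 35.1
x True [-85.5  37. ] [-0.1  0.4 -1.7] 37.9
```

```bash
python3 - <<'E'
from h import *
go([-120,120],ZT);go([110,120],ZT)
seat((43.1,56.7),(1,1))
go([120,0],ZT)
seat((60,-55.1),(1,-1))
go([130,-130],110)
o=snap("p3")
a=cv2.resize(o["top"][145:275,275:405],None,fx=3,fy=3,interpolation=cv2.INTER_CUBIC)
b=cv2.resize(o["scene"][175:335,215:360],None,fx=2.7,fy=2.7,interpolation=cv2.INTER_CUBIC)
h=min(len(a),len(b));cv2.imwrite("pics/p3c.png",np.hstack([a[:h],b[:h]]))
E
```

```text
x True [84.9 57.5] [ 4.9  2.5 -1.8] 43.2
y True [38.  84.1] [1.7 3.  0.1] 46.3
x True [82.5 37. ] [3.2 0.3 2.3] 49.2
y True [37.9 84. ] [0.6 4.7 1.1] 52.0
x True [82.5 37. ] [ 3.4 -0.2  1.2] 54.8
x True [ 82.3 -55.2] [ 4.1 -0.2  0.5] 58.2
y True [ 37.9 -83.2] [-0.4 -2.8 -0.2] 61.3
x True [ 82.4 -37. ] [ 3.  -0.   1.2] 64.2
y True [ 37.9 -83.1] [ 0.9 -3.7  0.2] 67.0
x True [ 82.4 -37. ] [ 3.8 -0.5  0.9] 69.7
```

View pics/p3c.png

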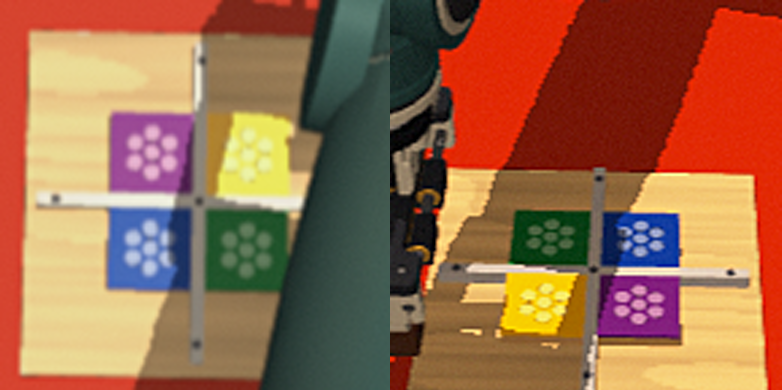

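```bash
python3 - <<'E'
from h import *
t=arm.get_tool_pos();arm.movel([t[0],t[1],150],rate=200)
arm.movel([346.5,-278,150],q_of(-10),rate=250)
arm.movel([346.5,-278,37],rate=120)
print(arm.movel([346.5,-278,31],rate=12,f_stop=4),arm.get_tool_pos(),arm.get_force())
arm.command_gripper(0.45)
arm.sleep(0.3)
print(arm.get_force(),arm.get_tool_pos())
arm.movel([346.5,-278,170],rate=150)
arm.command_gripper(1.0)
arm.reach([537,-334.5,170],q_of(-84.2))
print(arm.get_time_s())
o=snap("m1")
a=cv2.resize(o["top"][265:335,430:505],None,fx=5,fy=5,interpolation=cv2.INTER_CUBIC)
b=cv2.resize(o["scene"][170:240,140:215],None,fx=5,fy=5,interpolation=cv2.INTER_CUBIC)
cv2.imwrite("pics/m1c.png",np.hstack([a,b]))
E
```

```text
True [ 346.56962462 -278.07574187   31.79040658] [-0.6990383   0.40580947  4.80454048]
[-0.8767039  -0.16789682  0.02337369] [ 346.2587902  -277.81477316   31.27367897]
78.4417
```

View pics/m1c.png

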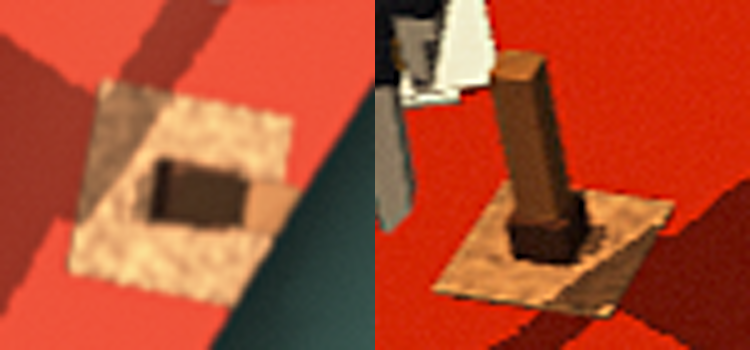

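View pics/m1_scene.png

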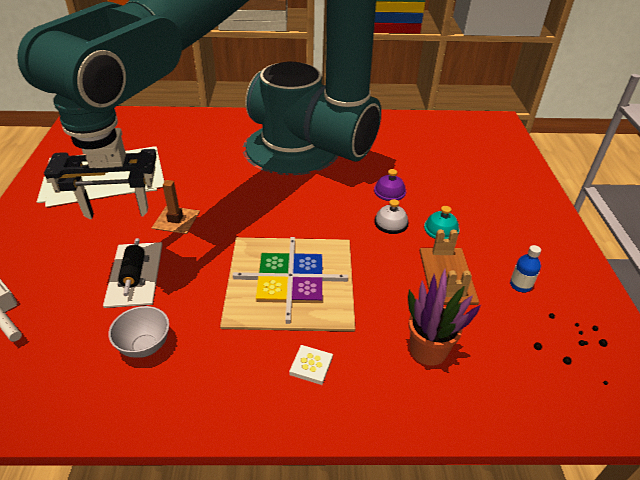

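Scene view: the pusher stands upright at (172,205) on its mat, and all four blocks are square around the cross at (291,276). The gripper is now above the roller.

```bash
python3 - <<'E'
from h import *
arm.movel([537,-334.5,40],rate=120)
print(arm.movel([537,-334.5,13],rate=40,f_stop=6),arm.get_force())
arm.command_gripper(0.3,grip_force=30)
print(arm.get_finger_gap()*93,arm.get_force(),arm.get_tool_pos())
arm.movel([537,-334.5,120],rate=60)
print(arm.get_finger_gap()*93,arm.get_force(),arm.get_time_s())
o=snap("r1")
a=cv2.resize(o["scene"][150:300,60:220],None,fx=4,fy=4,interpolation=cv2.INTER_CUBIC);cv2.imwrite("pics/r1c.png",a)
E
```

```text
False [ 0.94581629 -0.30656293  0.31993782]
43.43845858545321 [ 1.00372871 -1.35275858 -0.89713022] [ 537.03289094 -334.55244317   13.00371748]
43.51500882948621 [ 0.46457247  0.13520722 -4.05896732] 83.375
```

View pics/r1c.png

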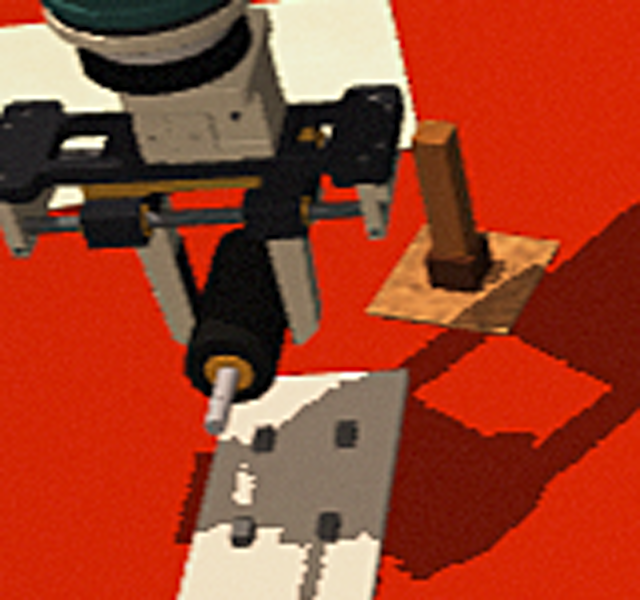

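```bash
python3 - <<'E'
from h import *
for dx in(-4,0,4):
  for z in(133,137,141): print(dx,z,proj("scene",[621.6+dx,-325.9,z]))
E
```

```text
-4 133 [[114.21078372 256.32790563]]
-4 137 [[113.72534322 254.81525373]]
-4 141 [[113.23732779 253.29457826]]
0 133 [[113.64220277 257.7616914 ]]
0 137 [[113.15380964 256.24834324]]
0 141 [[112.66281819 254.72694387]]
4 133 [[113.0702377 259.2040109]]
4 137 [[112.57886531 257.68998502]]
4 141 [[112.08487094 256.16788024]]
```

```bash
python3 - <<'E'
from h import *
arm.movel([537,-334.5,160],rate=150)
arm.movel([535.4,359,160],q_of(-90),rate=250)
arm.movel([535.4,359,80],rate=100)
print(arm.get_force(),arm.get_tool_pos(),arm.get_finger_gap()*93,arm.get_time_s())
o=snap("s1")
a=cv2.resize(o["scene"][170:330,390:510],None,fx=3.6,fy=3.6,interpolation=cv2.INTER_CUBIC);b=cv2.resize(o["top"][165:275,130:235],None,fx=3.3,fy=3.3,interpolation=cv2.INTER_CUBIC)
h=min(len(a),len(b));cv2.imwrite("pics/s1c.png",np.hstack([a[:h],b[:h]]) );cv2.imwrite("pics/s1d.png",a)
E
```

```text
[ 0.19693435  0.34300795 -3.76327215] [535.7245955  359.23482959  80.77810655] 43.5811972657066 87.7667
```

View pics/s1c.png

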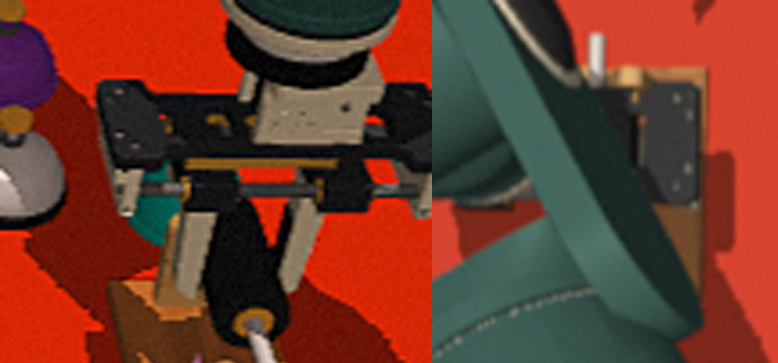

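View pics/s1d.png

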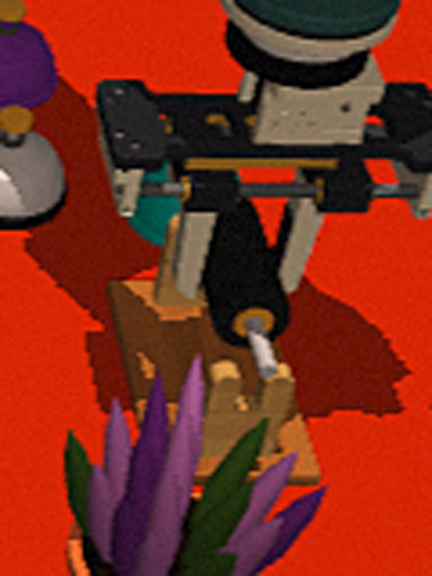

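```bash
python3 - <<'E'
from h import *
for y in(356,359,362): print(y,proj("scene",[620.4,y,97]),proj("scene",[580.4,y,97]))
im=cv2.imread("pics/s1_scene.png");cv2.imwrite("pics/s1e.png",cv2.resize(im[245:300,440:490],None,fx=11,fy=11,interpolation=cv2.INTER_CUBIC))
E
```

```text
356 [[462.42891517 272.78059018]] [[458.0851321  258.91958558]]
359 [[463.92153029 272.79005415]] [[459.53661733 258.9296562 ]]
362 [[465.41395288 272.7995169 ]] [[460.98792053 258.93972556]]
```

View pics/s1e.png

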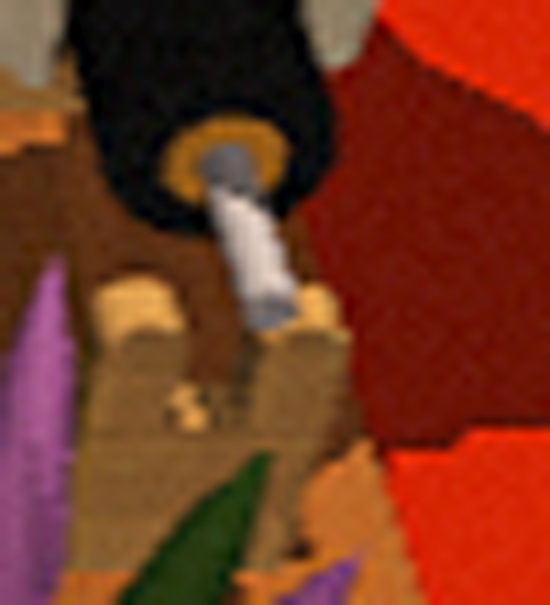

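Scene crop: the axle end is at (464.0,272.9), where 463.9 would be exactly centred over the slot. I'll lower it gently.

```bash
python3 - <<'E'
from h import *
arm.movel([535.4,359,64],rate=60)
f0=arm.get_force()
hit=arm.movel([535.4,359,36],rate=20,f_stop=3)
print(hit,arm.get_tool_pos(),arm.get_force()-f0,arm.get_time_s())
E
```

```text
True [535.32386944 358.96330022  37.82743376] [ 0.49386626 -0.21748529  8.92856131] 89.4667
```

```bash
python3 - <<'E'
from h import *
arm.command_gripper(0.75)
arm.sleep(0.3)
arm.movel([535.4,359,170],rate=120)
arm.reach([400,0,300],q_of(0))
o=snap("s2");print(arm.get_time_s())
a=cv2.resize(o["scene"][215:325,405:495],None,fx=5,fy=5,interpolation=cv2.INTER_CUBIC);b=cv2.resize(o["top"][165:275,150:225],None,fx=4,fy=4,interpolation=cv2.INTER_CUBIC)
h=min(len(a),len(b));cv2.imwrite("pics/s2c.png",np.hstack([a[:h],b[:h]]))
E
```

```text
93.6667
```

View pics/s2c.png

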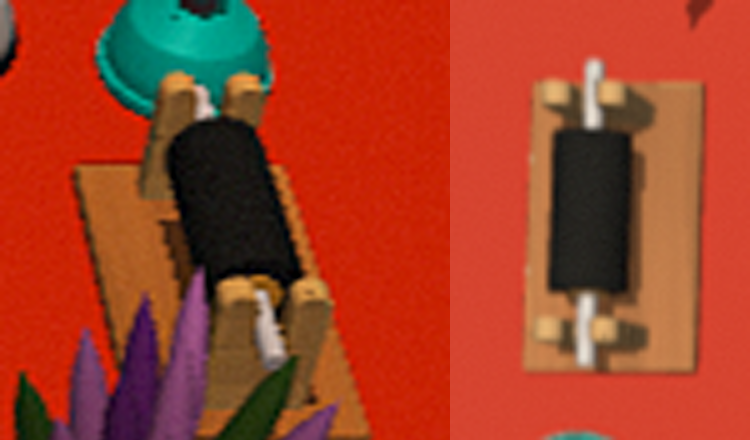

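View pics/s2_scene.png

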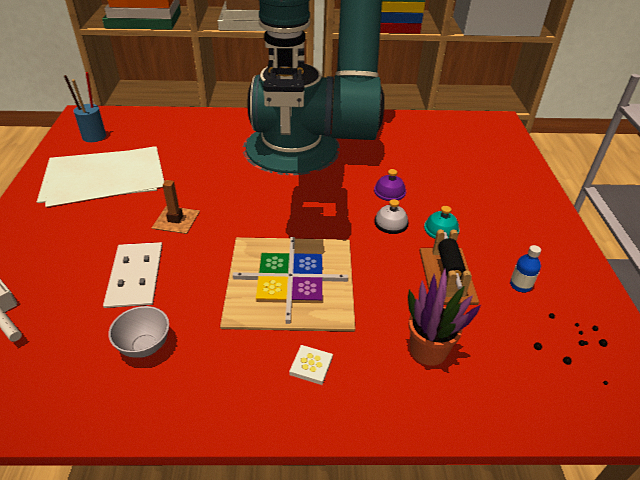

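Scene view: the roller sits in both slots (450,255), the pusher is upright on its mat, and the blocks are square at the cross. Before ringing, a closer numeric check that no block has been knocked.

```bash
python3 - <<'E'
from h import *
np.set_printoptions(precision=1,suppress=True)
o={"scene":cv2.imread("pics/s2_scene.png"),"top":cv2.imread("pics/s2_top.png")}
for n in o:
    for k,v in blocks(o[n],n).items(): print(n,k,w2j(v[:2]),v[2:])
a=cv2.resize(o["scene"][232:335,215:360],None,fx=5,fy=5,interpolation=cv2.INTER_CUBIC);cv2.imwrite("pics/s2b.png",a)
E
```

```text
scene blue [-38.9  36.8] [60.5 61.2  0.6]
scene green [-40.2 -38. ] [60.6 61.8  0.5]
scene yellow [ 34.6 -37.9] [29.5 34.   2.1]
scene purple [35.3 35.6] [63.6 62.5  0.4]
top blue [-19.8  38.8] [20.9 55.3  0.1]
top green [-92.   -9.2] [153.  109.   -4.3]
top yellow [ 37.6 -37.9] [62.7 63.4 -0.2]
top purple [36.2 37.4] [58.6 60.3  0.1]
```

View pics/s2b.png

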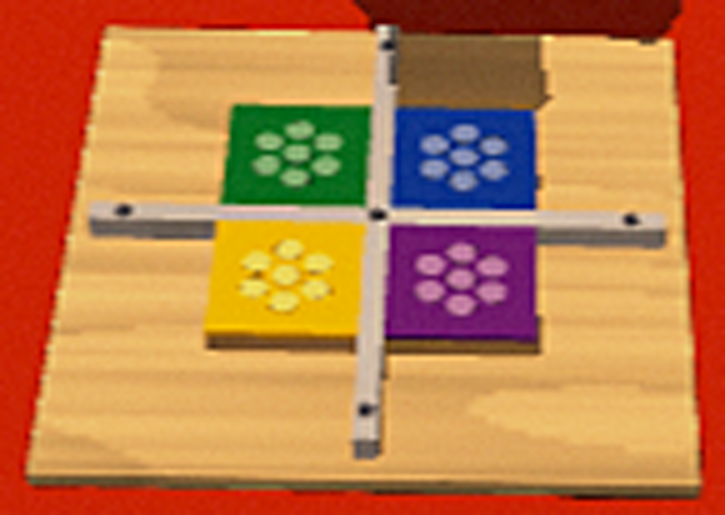

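Crop: all four blocks sit flush against both bars. Ringing the bell now.

```bash
python3 - <<'E'
from h import *
arm.command_gripper(0.0,grip_force=10)
arm.reach([351.3,256.5,180],q_of(0))
arm.movel([351.3,256.5,75],rate=100)
f0=arm.get_force();arm.sleep(0.1)
hit=arm.movel([351.3,256.5,54],rate=15,f_stop=9)
print(hit,arm.get_tool_pos(),arm.get_force()-f0)
arm.sleep(0.2);print(arm.get_tool_pos(),arm.get_force()-f0)
arm.movel([351.3,256.5,75],rate=40)
arm.movel([351.3,256.5,200],rate=150)
arm.reach([350,-30,350],q_of(0))
o=snap("e1");print(arm.get_time_s(),arm.get_force())
np.set_printoptions(precision=1,suppress=True)
for n in o:
    for k,v in blocks(o[n],n).items(): print(n,k,w2j(v[:2]),v[2:])
E
```

```text
True [351.33592829 256.50782496  58.17195708] [-2.12072142 -0.56342617  7.20046055]
[351.34067466 256.53681362  58.16248445] [-2.60668937 -1.95700923  7.48878966]
101.3833 [-0.53273193 -0.16627738 -0.13812611]
scene blue [-38.9  36.8] [60.5 61.2  0.6]
scene green [-40.2 -38. ] [60.6 61.8  0.5]
scene yellow [ 34.8 -40. ] [28.9 34.5  0.5]
scene purple [35.3 35.6] [63.6 62.5  0.4]
top blue [-38.3  37.3] [57.8 62.2  0.1]
top green [-38.1 -37.5] [60.  60.4 -0.2]
top yellow [ 37.6 -37.9] [62.7 63.5 -0.2]
top purple [36.2 37.4] [58.6 60.3  0.1]
```

View pics/e1_scene.png

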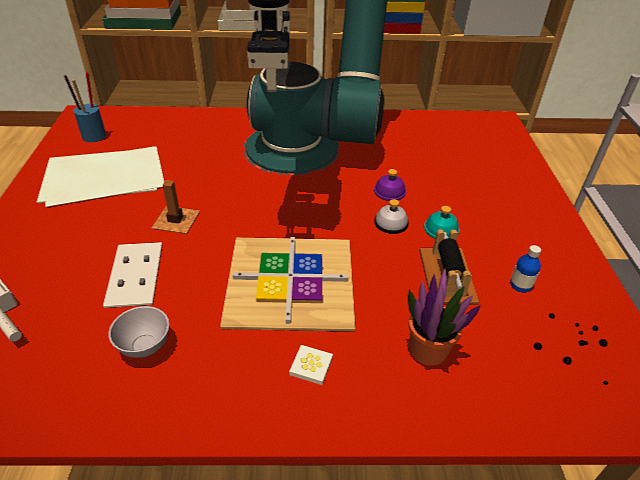

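```bash
python3 - <<'E'
from h import *
arm.job_done();print(arm.get_time_s())
E
```

```text
the job is handed in; nothing more can be done
the job is handed in; nothing more can be done
```

The table is set as asked, and I handed the job in at about 101 s of the 210 s allowed.

- **Blocks:** I pushed all four (green, blue, purple, yellow) against both bars with the pusher, until it met firm resistance. In the final top view all four are within 0.2° of square. Their centres are within about 1.5 mm of where they should be, as well as the cameras can resolve.
- **Pusher:** it stands upright in the middle of its mat.
- **Roller:** I lowered it until its weight came off the gripper at the slot-floor height, within 0.2 mm. The pictures show both axle ends in their slots.
- **Bell:** I rang the steel bell last. The plunger went down to 58.2 mm at about 7.5 N, well above the 4.4 N spring force at the stop, and I then let it go.
- **Left alone:** the plant pot, bowl, ink bottle and look-alikes were not touched. I saw no block knocked aside.

**Checks that failed or disagreed:**
- My first push on green stopped too early at a 4 N limit, so I pushed it again harder until it was seated.
- The raw positions from the two cameras differed by about 6 mm, so I corrected them using the table plane and split the remaining difference.
- The stop positions along y shifted by about 0.9 mm between blocks. I put this down to the pusher slipping slightly in the grip; opposite pairs still add up to within 1 mm of the expected distance.
- The scene-camera outline of yellow is unreliable because its flower breaks up the colour mask, so for yellow I relied on the top camera.

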